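# Feed a pipe into the yoke vice and start its clamp screw

## Task

Push the pipe on through the vice, under the raised jaw, until about 80 mm of it stands out past the lower jaw on the other side. Then start the vice's clamp screw the careful way: turn it backward (anticlockwise from above) until you feel its thread drop in, then forward (clockwise) one full turn from there. Finish while still gripping the head of the screw and holding it there, started one turn; knock nothing else about on the bench.

Things in the scene. Friction and masses are not known exactly. Their poses are not given: they have to be found in the camera images.
- vice: Grey cast pipe vice (yoke type) fixed on the bench, base 170 x 95 mm, 194 mm high without its screw. Origin: centre of its underside. z up, the pipe runs along its y axis. Lower V jaw: y = -22.5 to +22.5 mm; pipe axis 80 mm above the bench, over x = 0. Closed yoke: upright arch in the x-z plane, 28 mm thick, legs 99 mm apart inside, 134 mm outside; the screw's axis is at x = y = 0.
- jaw_face (a point): End face of the lower V jaw on the side away from the pipe rest (-y of the vice), at the height of the pipe's axis, 22.5 mm from the vice's middle. 80 mm of pipe have to stand out past this point, along the vice's -y. The raised upper jaw hangs 15 mm or more above the pipe.
- pipe_rest (a point): Middle of the V pipe rest, at the height of the pipe's axis: at y = +165 mm of the vice, on an arm; 14 mm long in y, 49 mm wide in x, no part of it higher than the pipe's axis.
- boss_mouth (a point): Centre of the top of the round boss on the yoke (48 mm diameter, top 194 mm above the bench), where the clamp screw enters its right-handed thread of 5 mm pitch. The screw now only rests on the boss's first thread.
- pipe: Straight plain metal pipe, 27 mm diameter, 300 mm long, about 0.47 kg. Origin: its middle, on its axis; it lies along its own y axis, level, on the pipe rest and in the first part of the lower V jaw. It has to go along the vice's -y by 50 to 105 mm; it slides with 3 to 8 N and stays where it is left. With 80 mm standing out its middle is at y = +47.5 mm of the vice.
- pipe_tail (a point): Centre of the pipe's tail end face (the +y end, beyond the pipe rest), 150 mm from its middle. Some 85 to 135 mm beyond the middle of the rest at the start, 32 mm when the pipe is in its place. There is free room beyond it.
- screw_head: Flat upright steel spade head of the clamp screw: 12 mm thick, 60 mm wide (36 mm at its foot), 36 mm high; grip it across its thickness from above. Origin: on the screw's axis, 12 mm below the head's top and 24 mm above its lower edge; x along the width, y across the thickness, z up. Below it: a 32 mm collar, 7 mm thick, and the 22 mm screw. The screw is captive, carries the upper jaw; 0.65 kg.
- clamp_screw (a joint): Angle of the screw in the vice, rad, growing forward (clockwise from above), without wrapping; 0 with the head's width along the vice's x; 0 to 1.2 at the start. Turned backward it rises by up to 3 mm along the thread and drops 5 mm at an angle not known beforehand, after 0.08 to 0.52 of a turn. It turns with about 0.05 Nm and stays where it is left.
- upper_jaw (a joint): Depth of the screw (and jaw), m, below the crest of the first thread: 0.0003 to 0.0026 at the start, 0 just before the drop, 0.005 after it, then 0.005 more per turn forward: 0.010 after one turn. At 0 the head's origin is 275.5 mm above the bench. It presses down with 6 N: a gripper that holds it must follow or give way for it to drop. Limits -0.005 and 0.016.
- elbow: Dark pipe elbow, 61 x 61 mm, 42 mm high, loose on the bench near the vice. Leave it alone. Origin: under its corner.
- coupling: Dark pipe coupling, 39 mm diameter, 38 mm high, standing. Leave it alone. Origin: centre of its underside.
- tape_measure: Black tape measure, 76 x 34 x 62 mm. Leave it alone. Origin: centre of its underside.
- oil_can: Steel oil can, 72 mm diameter, 180 mm high with its thin spout. Leave it alone. Origin: centre of its underside.
- pipe_wrench: Pipe wrench, 255 mm long, 20 mm high, lying flat. Leave it alone. Origin: underside, near its middle.
- wire_brush: Hand brush with a wooden handle, 240 mm long, lying flat. Leave it alone.
- paste_jar: White jar with a black lid, 68 mm diameter, 75 mm high. Leave it alone. Origin: centre of its underside.

How it is judged (in metres and radians):
On the way, in this order (a step that is already met when the one before it is completed fails the run):
1. the pipe is pushed through the vice to its place (y of pipe in the frame of vice between 0.0225 and 0.0725 m and z of pipe in the frame of vice below 0.084 m), for 0.2 s.
2. the screw is turned backward until its thread has dropped in (value of joint clamp_screw below -0.35 rad and value of joint upper_jaw above 0.0042 m), for 0.1 s.
At the end, for the whole second after the job is handed in: The screw stands started one turn past the drop of its thread (0.72 to 1.28 turns, that is 8.6 to 11.4 mm below the crest), still, and gripped by the fingers at its head (more than 3 N); the pipe lies at rest in the V jaw and on the pipe rest with 55 to 105 mm standing out past the lower jaw (all of step 1 and value of joint upper_jaw between 0.0086 and 0.0114 m and contact force between the fingers and screw_head above 3 N and velocity of joint clamp_screw between -0.15 and 0.15 rad/s and z of pipe in the frame of vice above 0.076 m and angle between the y axis of pipe and the y axis of vice, either way round below 0.06 rad and linear speed of pipe below 0.02 m/s); the arm keeps its last pose, push and grip.
It fails at once if the screw is turned well forward (past 2 rad) without having dropped into its thread (value of joint clamp_screw above 2 rad and value of joint upper_jaw below 0.0055 m).
It fails at once if the screw is run on far beyond one turn (1.7 turns past the drop) (value of joint upper_jaw above 0.0135 m).
It fails at once if a bystander is moved by more than 30 mm (distance of any of elbow, coupling, tape_measure, oil_can, pipe_wrench, wire_brush, paste_jar from where it was at the start of the episode above 0.03 m).
It also fails if it takes over 72 s, if anything falls off the work surface, if the arm or the gripper's body presses on something with over 40 N, if the wrist force passes 120 N, or if a joint passes its speed limit or range.

## Robot

A 6-joint arm with a two-finger parallel gripper is mounted at the origin on the work surface. World frame = base frame: x ahead of the robot, y to its left, z up, the work surface at z = 0. Lengths are in m, angles in degrees, forces in N, time in s.
With the tool pointing down it reaches from about 0.4 to 0.825 m from the base axis. Payload 7 kg.
Tool frame: the origin (TCP) lies midway between the tips of the shut fingers; the grasp point (between the pads) lies ctrl.tcp_to_grasp behind it (ctrl.tcp_to_grasp is the distance from the TCP to the grasp point, in m); y points along the fingers, z is the direction in which the jaws open and shut, and the axes are right-handed (so a half turn about y gives the same grasp; the last joint's range is limited). The gripper opens to 88 mm and grips with 3 to 60 N. Pads are 19 mm wide; open, the fingers measure 130 mm over their backs; the gripper's body (78 mm by 193 mm) begins 47 mm behind the grasp point.
Start: joints at [-56.832, 20.546, 0.682, 0, -70.136, -16.507], TCP at [0.194, -0.647, 0.227] pointing down, gripper open.
Joint ranges: [-176.03, 176.03], [-82.01, 121.73], [-58.28, 71.71], [-173.87, 95.51], [-174.79, -0.11], [-173.66, 173.66]. Speed limits (degrees/s): [136.94, 136.94, 172.46, 180, 180, 180].

## Interface

Orientations are given as [roll, pitch, yaw] about the fixed x, y, z axes, in that order (R = Rz(yaw) Ry(pitch) Rx(roll)).
In Python, from plant import ctrl, snapshot, silhouettes gives the robot as it stands.
- The arm moves only by the shell command python3 -m pendant 'ROWS'. ROWS is JSON, a list that holds one entry, the list of rows, each a list of 7 numbers: the shift along the tool's x, y, z in cm, then the turn, a rotation vector about the tool's x, y, z in degrees, then the opening, from 0 (shut) to 1 (fully open). In form: [[[x, y, z, rx, ry, rz, hand], ...]]. A call has 1 to 12 rows; each row shifts and turns the commanded pose from where the row before left it, along the tool's axes as they then stand; what a row does not reach is not made up. A row lasts 1/12 s, in which the tool goes at most 41.7 mm and 7.16 degrees, less where a joint would pass 70% of its speed; a pose out of reach is approached as far as the arm can. A call with a gripper value outside its range is refused whole. The fingers move at their own pace and stop on an object; the grip force is fixed at half the most. Time passes only in rows, so rows that do not move let the fingers close. It gives the time, the measured TCP pose, the force and the opening at its end, in the units of the state.
- ctrl.get_obs(): the state, without advancing time (a new reading comes with each control period).
- snapshot(name): name is "scene" or "top" or "wrist"; returns a dict with "image" (480x640x3 uint8, red, green, blue), "camera_matrix" (3x3 intrinsics, pixels), "eye" and "orientation" of the camera in the world; the wrist camera has in their place "mount" (4x4, takes a point from camera to tool coordinates, whose origin is the TCP and whose axes are the tool frame's). Camera axes: x right, y down, z forward; pixel columns grow to the right and rows downward; lengths in m; the calibration is good to about 2 mm. A picture is of the moment at which its call begins: read the wrist's pose just before it. There is no depth.
- ctrl.close_job(): hands the job in, once; it reports no verdict.
Trained networks look in a picture, given as the dict that the camera call returned (one of the last four; its "shot" number tells which), for a name from the list of things; names that differ only in an ending like _2 or _b are one class to them, and where a whole thing is asked for, a point or a joint stands for the part that bears it (a point fixed in the world has none). Each returns a list of dicts, best first, with "confidence" (0 to 1); they miss things now and then, are a little off and sometimes report something else, mostly with a low value. They report only what shows in the picture. A call takes as long as a camera call.
- silhouettes(picture, thing): "mask" (480x640 bool, what is visible of it) and "bbox" ([left, top, width, height] in pixels, round what is visible of it).
The state is a dict: "clock": time; "joint_pos": joint angles; "qvel": joint speeds; "tau": joint torques, N m; "tool_pos": TCP position; "orientation": TCP orientation; "force": force on the tool from outside, world axes, zero at the start; "moment": the same for the moment, N m; "opening": finger opening in m.
Only numpy, scipy, OpenCV 4.12 (cv2) and the standard library are available. Lean on these libraries where they do the work, as an engineer would, in place of code of your own. Each camera call takes 0.05 s, during which the arm holds its last target.

## Working session

There is one attempt and no reset: what is moved stays moved. The work goes in short steps, Python scripts to look and compute and a shell command to move; the robot and the scene stay as the last step left them, time stands still between calls to the robot, and variables do not carry over. Pictures are saved under pics/ and viewed, and the job is handed in when it is done.

```bash
ls; mkdir -p pics
python3 - <<'E'
from plant import ctrl, snapshot, silhouettes
import cv2
print(ctrl.get_obs(), ctrl.tcp_to_grasp)
for n in ["scene","top","wrist"]:
    s=snapshot(n)
    cv2.imwrite(f"pics/{n}0.png",s["image"][:,:,::-1])
    print({k:v for k,v in s.items() if k!="image"})
E
```

```text
pics
{'clock': 0.0, 'joint_pos': array([-5.68312603e+01,  2.05896488e+01,  6.32379719e-01, -2.06041128e-02,
       -7.01350958e+01, -1.65074003e+01]), 'qvel': array([ 0.12035705,  0.05429942, -0.03915387,  0.14638526,  0.00386683,
        0.09454157]), 'tau': array([-8.73603381e-05, -5.82721031e+01,  2.93052417e+01,  6.99706078e+00,
        6.96653282e-03, -2.21646551e-04]), 'tool_pos': array([ 0.1933683 , -0.64618772,  0.22563073]), 'orientation': array([-8.99059381e+01,  7.67626437e-03,  1.66543287e+01]), 'force': array([-0.0005386 , -0.04595586,  0.18834958]), 'moment': array([ 0.01926631, -0.00261171,  0.01460783]), 'opening': 0.08763887365216376} 0.0188
{'camera_matrix': array([[447.48767243,   0.        , 324.07596945],
       [  0.        , 447.48767243, 240.66076992],
       [  0.        ,   0.        ,   1.        ]]), 'eye': array([ 1.20778514, -0.36522272,  0.71627644]), 'orientation': array([-123.44198153,    1.38798807,   56.97471918]), 'shot': 1}
{'camera_matrix': array([[482.09315497,   0.        , 317.32051043],
       [  0.        , 482.09315497, 240.63491889],
       [  0.        ,   0.        ,   1.        ]]), 'eye': array([0.41055231, 0.04808484, 1.39423368]), 'orientation': array([-1.73673654e+02, -2.79949832e-02, -9.13676914e+01]), 'shot': 2}
{'camera_matrix': array([[379.49289151,   0.        , 320.16049665],
       [  0.        , 379.49289151, 241.81070016],
       [  0.        ,   0.        ,   1.        ]]), 'mount': array([[ 1.87806832e-04,  9.68893450e-01,  2.47478176e-01,
        -6.65945597e-02],
       [-4.51024360e-04, -2.47478073e-01,  9.68893389e-01,
        -1.57902916e-01],
       [ 9.99999881e-01, -2.93583484e-04,  3.90516475e-04,
        -1.27870820e-03],
       [ 0.00000000e+00,  0.00000000e+00,  0.00000000e+00,
         1.00000000e+00]]), 'shot': 3}
```

View pics/scene0.png

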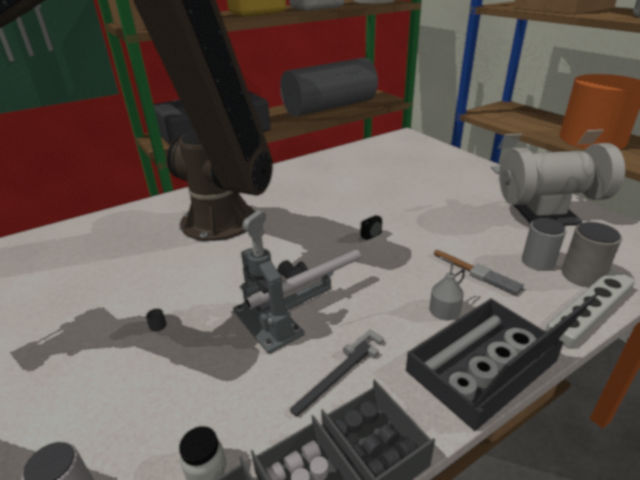

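View pics/top0.png

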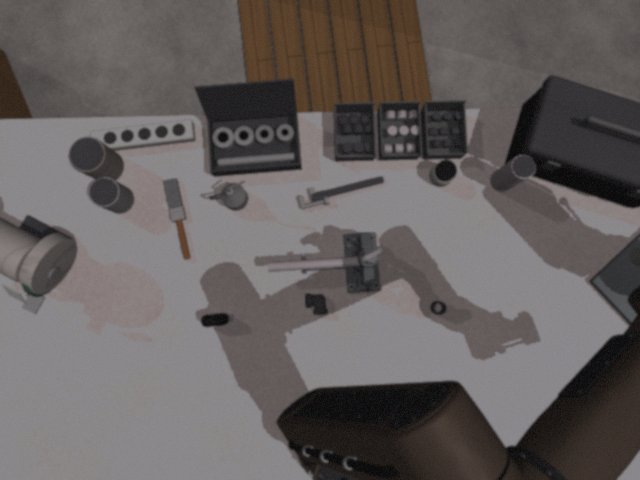

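View pics/wrist0.png

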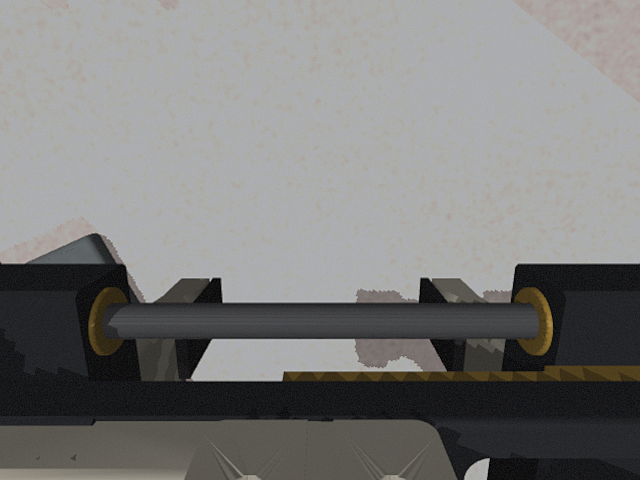

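```bash
cat > h.py <<'E'
import numpy as np, cv2
from scipy.spatial.transform import Rotation as Rn
from plant import ctrl, snapshot, silhouettes
def Rm(o): return Rn.from_euler('xyz',o,degrees=True).as_matrix()
def cam(s,obs=None):
    K=s["camera_matrix"]
    if "eye" in s: return K,Rm(s["orientation"]),np.array(s["eye"])
    T=np.eye(4);T[:3,:3]=Rm(obs["orientation"]);T[:3,3]=obs["tool_pos"]
    M=T@s["mount"]; return K,M[:3,:3],M[:3,3]
def proj(c,P):
    K,R,t=c; q=(np.atleast_2d(P)-t)@R; q=q@K.T; return q[:,:2]/q[:,2:]
def onplane(c,px,z):
    K,R,t=c; px=np.atleast_2d(px); d=np.c_[px,np.ones(len(px))]@np.linalg.inv(K).T@R.T
    return t+d*((z-t[2])/d[:,2])[:,None]
E
python3 - <<'E'
from h import *
names=["vice","pipe","screw_head","elbow","coupling","tape_measure","oil_can","pipe_wrench","wire_brush","paste_jar"]
for n in ["scene","top"]:
    s=snapshot(n); c=cam(s); im=s["image"].copy()
    for k in names:
        r=silhouettes(s,k)
        for q in r[:2]:
            print(n,k,round(q["confidence"],2),q["bbox"],q["mask"].sum())
        if r:
            np.save(f"m_{n}_{k}.npy",r[0]["mask"])
            ys,xs=np.nonzero(r[0]["mask"]); 
            print("   z0", onplane(c,[xs.mean(),ys.mean()],0.0).round(3))
            if k in("vice","pipe","screw_head"):
                im[r[0]["mask"]]=im[r[0]["mask"]]//2+np.array({"vice":[100,0,0],"pipe":[0,100,0],"screw_head":[0,0,120]}[k],np.uint8)
    np.save(f"im_{n}.npy",s["image"])
    x0,y0=(200,190) if n=="scene" else (230,210)
    cv2.imwrite(f"pics/{n}1.png",np.hstack([cv2.resize(a[y0:y0+(180 if n=="scene" else 100),x0:x0+200],None,fx=4 if n=="top" else 3,fy=4 if n=="top" else 3,interpolation=cv2.INTER_CUBIC)[:,:,::-1] for a in ([im] if 1 else 0)]))
E
```

```text
scene vice 0.81 [233.4, 210.7, 97.5, 143.7] 5200
   z0 [[ 0.409 -0.025  0.   ]]
scene pipe 0.81 [244.8, 249.9, 113.0, 60.2] 1205
   z0 [[0.405 0.081 0.   ]]
scene screw_head 0.96 [241.1, 211.9, 25.9, 24.7] 381
scene screw_head 0.71 [231.6, 212.1, 102.0, 141.2] 5264
   z0 [[0.076 0.091 0.   ]]
scene elbow 0.36 [180.7, 426.6, 49.0, 53.2] 2119
   z0 [[ 0.721 -0.317  0.   ]]
scene coupling 0.81 [147.0, 304.7, 20.6, 24.3] 431
   z0 [[ 0.341 -0.289  0.   ]]
scene tape_measure 0.84 [357.8, 214.4, 22.3, 27.2] 450
   z0 [[0.308 0.369 0.   ]]
scene oil_can 0.63 [431.5, 259.4, 33.2, 62.7] 1306
   z0 [[0.666 0.322 0.   ]]
scene pipe_wrench 0.75 [290.4, 329.3, 91.6, 86.6] 1580
   z0 [[ 0.704 -0.021  0.   ]]
scene wire_brush 0.81 [435.2, 248.3, 90.7, 48.3] 1017
scene wire_brush 0.55 [279.2, 259.9, 32.5, 20.5] 362
   z0 [[0.657 0.465 0.   ]]
scene paste_jar 0.71 [147.6, 304.4, 19.0, 25.4] 398
scene paste_jar 0.66 [180.2, 429.4, 49.0, 50.6] 2097
   z0 [[ 0.341 -0.288  0.   ]]
top vice 0.79 [300.0, 231.9, 86.1, 63.0] 1907
   z0 [[ 0.5  -0.08  0.  ]]
top pipe 0.8 [268.7, 259.2, 90.9, 12.2] 850
top pip
[... 201 characters left out ...]
.386 0.052 0.   ]]
top coupling 0.73 [167.4, 176.9, 24.4, 81.9] 857
top coupling 0.67 [428.5, 301.3, 18.4, 12.4] 119
   z0 [[0.662 0.453 0.   ]]
top tape_measure 0.69 [356.3, 245.9, 26.4, 31.8] 246
top tape_measure 0.68 [202.1, 314.4, 28.3, 11.7] 369
   z0 [[ 0.518 -0.105  0.   ]]
top oil_can 0.75 [210.8, 181.6, 36.4, 29.8] 686
   z0 [[0.703 0.291 0.   ]]
top pipe_wrench 0.83 [298.4, 176.9, 84.3, 30.9] 788
   z0 [[ 0.709 -0.018  0.   ]]
top wire_brush 0.8 [164.3, 176.5, 23.9, 82.5] 940
top wire_brush 0.67 [360.8, 249.2, 23.2, 14.0] 146
   z0 [[0.664 0.454 0.   ]]
top paste_jar 0.75 [425.7, 158.0, 35.4, 28.7] 594
top paste_jar 0.47 [266.0, 257.2, 94.4, 13.2] 896
   z0 [[ 0.759 -0.332  0.   ]]
```

View pics/scene1.png

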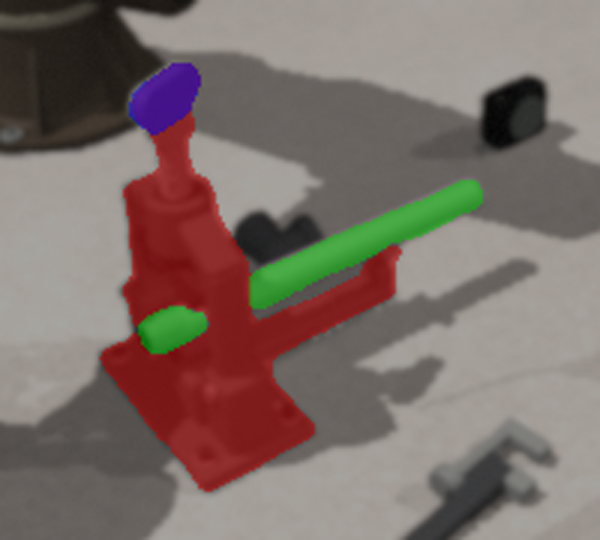

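View pics/top1.png

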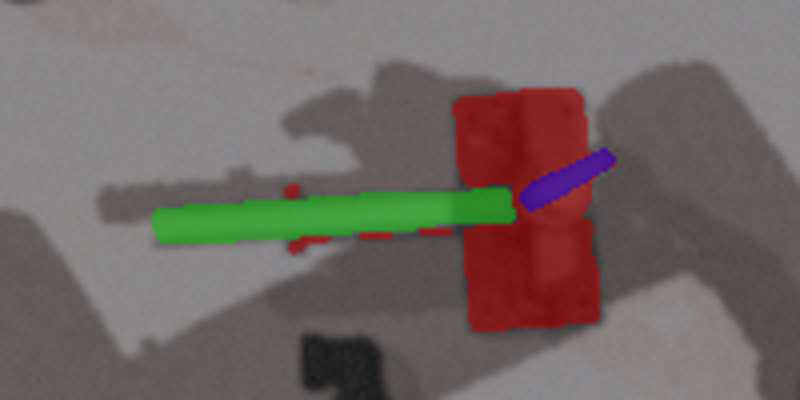

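```bash
cat > fit.py <<'E'
from h import *
from scipy.optimize import minimize
def cams():
    cs={}
    for n in ["scene","top"]:
        s=snapshot(n); cs[n]=cam(s); cs[n+"_s"]=s
    return cs
def softmask(c,hulls,S=4):
    im=np.zeros((480*S//1,640*S//1),np.uint8)
    for P in hulls:
        q=proj(c,P); h=cv2.convexHull(((q+0.5)*S).astype(np.float32)).astype(np.int32)
        cv2.fillConvexPoly(im,h,255)
    return cv2.GaussianBlur(cv2.resize(im,(640,480),interpolation=cv2.INTER_AREA).astype(np.float32)/255,(0,0),1.0)
def place(P,x,y,a):
    c,s=np.cos(a),np.sin(a); P=np.asarray(P,float); return np.c_[x+c*P[:,0]-s*P[:,1],y+s*P[:,0]+c*P[:,1],P[:,2]]
def box(x0,x1,y0,y1,z0,z1): return np.array([[x,y,z] for x in(x0,x1) for y in(y0,y1) for z in(z0,z1)])
def pipe(L=.3,r=.0135):
    t=np.linspace(0,2*np.pi,24); return np.vstack([np.c_[r*np.cos(t),0*t+y,r*np.sin(t)+.08] for y in(-L/2,L/2)])
def head(zo):
    P=[]
    for y in(-.006,.006):
        P+=[[-.018,y,zo-.024],[.018,y,zo-.024],[-.03,y,zo-.004],[.03,y,zo-.004],[-.03,y,zo+.004],[.03,y,zo+.004],[-.022,y,zo+.012],[.022,y,zo+.012]]
    return np.array(P)
E
python3 - <<'E'
from fit import *
cs=cams()
M={n:{k:np.load(f"m_{n}_{k}.npy") for k in("vice","pipe","screw_head")} for n in("scene","top")}
# pipe: line
T=M["top"]["pipe"]; 
(cx,cy),wh,ang=cv2.minAreaRect(np.argwhere(T)[:,::-1].astype(np.float32)); b=cv2.boxPoints(((cx,cy),wh,ang)); print("pipe rect",b)
print(onplane(cs["top"],b,0.0935).round(4))
# base corners top
z=np.array([[455,98],[582,90],[600,322],[470,330]])/4+[230,210]
for h in(0.0,.012): 
    q=onplane(cs["top"],z,h); print("base",q.round(4).tolist(),q.mean(0)); 
# scene base corners: zoom 3
zs=np.array([[100,357],[210,490],[315,430]])/3+[200,190]
print(onplane(cs["scene"],zs,0.0).round(4)); print(onplane(cs["scene"],zs,0.012).round(4))
bl=lambda m:cv2.GaussianBlur(m.astype(np.float32),(0,0),1.0)
# head fit
def cost(p,ns=("scene","top")):
    return sum(((softmask(cs[n],[place(head(p[3]),*p[:3])])-bl(M[n]["screw_head"]))**2).sum() for n in ns)
best=None
for a in np.radians([60,90,120,150,180,30]):
  r=minimize(cost,[.495,-.1,a,.274],method="Nelder-Mead",options=dict(initial_simplex=np.array([[.495,-.1,a,.274]]*5)+np.vstack([np.zeros(4),np.diag([.01,.01,.2,.003])])))
  if best is None or r.fun<best.fun: best=r
print("head",best.x,np.degrees(best.x[2]),best.fun)
for n in("scene","top"): print(n,cost(best.x,(n,)))
# pipe fit scene: tail end & top
def pcost(p): # x,y center, yaw : use only top + tail part of scene
    return sum(((softmask(cs[n],[place(pipe(),*p)])-bl(M[n]["pipe"]))**2*w[n]).sum() for n in("top","scene"))
w={"top":np.ones((480,640)),"scene":np.ones((480,640))}
w["scene"][:,:288]=0; w["top"][:,350:]=0
best=None
for a in np.radians([-10,-3,3,10]):
  r=minimize(pcost,[.49,.02,a],method="Nelder-Mead",options=dict(initial_simplex=np.array([[.49,.02,a]]*4)+np.vstack([np.zeros(3),np.diag([.01,.02,.1])])))
  if best is None or r.fun<best.fun: best=r
print("pipe",best.x,np.degrees(best.x[2]),best.fun)
np.save("pipefit.npy",best.x)
E
```

```text
pipe rect [[267.62982 261.5707 ]
 [357.55273 255.43959]
 [358.22522 265.30283]
 [268.3023  271.43396]]
[[ 0.501   0.1796  0.0935]
 [ 0.5118 -0.0638  0.0935]
 [ 0.4851 -0.0648  0.0935]
 [ 0.4743  0.1781  0.0935]]
base [[0.5812, -0.0337, 0.0], [0.5849, -0.1264, 0.0], [0.4165, -0.1331, 0.0], [0.413, -0.0395, 0.0]] [ 0.49888898 -0.08317696  0.        ]
base [[0.5797, -0.033, 0.012], [0.5834, -0.1249, 0.012], [0.4164, -0.1316, 0.012], [0.413, -0.0387, 0.012]] [ 0.49812868 -0.08204721  0.012     ]
[[ 0.4116 -0.1257  0.    ]
 [ 0.5849 -0.1173  0.    ]
 [ 0.5767 -0.0261  0.    ]]
[[ 0.425  -0.1297  0.012 ]
 [ 0.5954 -0.1214  0.012 ]
 [ 0.5873 -0.0318  0.012 ]]
head [ 0.49873189 -0.07916169  2.05492657  0.272134  ] 117.73861941747703 11.214115142822266
scene 8.021301
top 3.1928144
pipe [0.49445554 0.02989306 0.04024659] 2.305959604047342 19.830044242914333
```

```bash
python3 -m pendant '[[[0,-3.5,0,0,0,0,0],[0,-3.5,0,0,0,0,0],[0,-3.5,0,0,0,0,0],[0,-3.5,0,0,0,0,0],[0,-3.5,0,0,0,0,0],[3.4,0,1.9,0,0,0,0],[3.4,0,1.9,0,0,0,0],[3.4,0,1.9,0,0,0,0],[3.4,0,1.9,0,0,0,0],[3.4,0,1.9,0,0,0,0],[3.4,0,1.9,0,0,0,0],[3.4,0,1.9,0,0,0,0]]]'
```

```text
clock: 2.35
tool_pos: [0.3843, -0.4494, 0.4019]
orientation: [-90.0, -0.0, 16.7]
force: [0.1, -1.6, 0.5]
opening: 0.013
```

```bash
python3 -m pendant '[[[3.4,0,1.9,0,0,0,0],[3.4,0,1.9,0,0,0,0],[3.4,0,1.9,0,0,0,0],[3.4,0,1.9,0,0,0,0],[3.4,0,1.9,0,0,0,0],[1.1,0,3.9,0,0,0,0],[1.1,0,3.9,0,0,0,0],[1.1,0,3.9,0,0,0,0],[1.1,0,3.9,0,0,0,0],[1.1,0,3.9,0,0,0,0],[1.1,0,3.9,0,0,0,0],[1.1,0,3.9,0,0,0,0]]]'
python3 -m pendant '[[[1.1,0,3.9,0,0,0,0],[1.1,0,3.9,0,0,0,0],[1.1,0,3.9,0,0,0,0],[1.1,0,3.9,0,0,0,0],[1.1,0,3.9,0,0,0,0],[0,0,0,0,7,0,0],[0,0,0,0,7,0,0]]]'
```

```text
clock: 3.35
tool_pos: [0.5139, -0.0258, 0.402]
orientation: [-90.0, -0.1, 16.7]
force: [1.1, 0.4, 0.5]
opening: 0.0005
clock: 3.93
tool_pos: [0.5109, 0.1774, 0.401]
orientation: [-90.0, 0.0, 2.6]
force: [-0.5, -0.7, 0.3]
opening: 0.0004
```

Run:
```python
from fit import *
o=ctrl.get_obs(); s=snapshot("wrist"); print(o["tool_pos"],o["orientation"],o["joint_pos"],o["force"])
c=cam(s,o); cv2.imwrite("pics/wrist2.png",s["image"][:,:,::-1])
t=snapshot("top"); cv2.imwrite("pics/top2.png",t["image"][:,:,::-1])
```

```text
[0.51091113 0.17744169 0.40100005] [-9.00235320e+01  4.74229462e-02  2.57201533e+00] [ 3.99155161e+01  4.08811464e+00  1.64096346e+00 -1.00669301e-02
 -8.76048250e+01 -1.27343066e+02] [-0.46869945 -0.71903968  0.2787023 ]
```

View pics/wrist2.png

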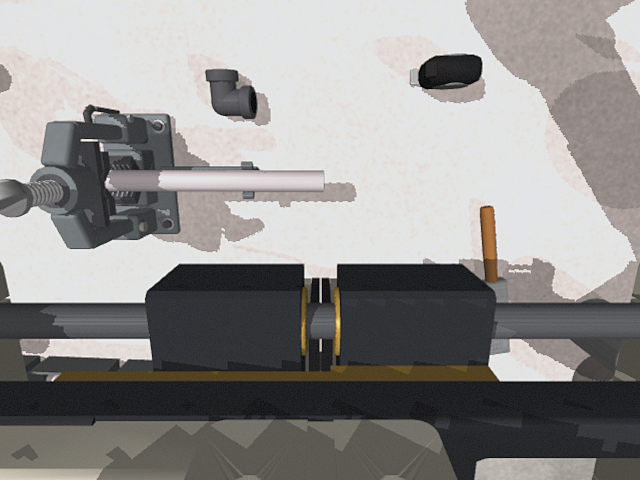

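View pics/top2.png

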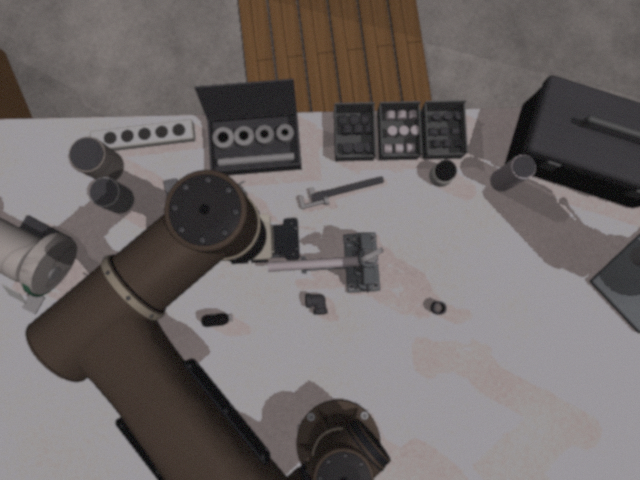

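Run:
```python
from fit import *
s=snapshot("wrist"); o=ctrl.get_obs(); c=cam(s,o)
print("tail",onplane(c,[[323.5,170],[323.5,191]],.08).round(4), "axis pt",onplane(c,[[150,170],[150,192]],.08).round(4),"rest",onplane(c,[[242,164],[254,164],[242,198],[254,198]],.078).round(4))
r=silhouettes(s,"pipe")[0]; print(r["bbox"],r["confidence"])
r=silhouettes(s,"vice")[0]; print(r["bbox"],r["confidence"])
# vice base corners: (175,115),(180,234)
print(onplane(c,[[175,115],[180,233]],.012).round(4))
print("boss",onplane(c,[[53,192]],.194).round(4))
```

```text
tail [[0.4751 0.1764 0.08  ]
 [0.5011 0.1778 0.08  ]] axis pt [[ 0.4858 -0.0391  0.08  ]
 [ 0.5133 -0.0408  0.08  ]] rest [[0.4729 0.0748 0.078 ]
 [0.4722 0.0897 0.078 ]
 [0.5154 0.0747 0.078 ]
 [0.5146 0.09   0.078 ]]
[107.3, 165.5, 220.8, 26.4] 0.71
[2.0, 105.2, 257.3, 142.5] 0.66
[[ 0.4153 -0.0301  0.012 ]
 [ 0.5816 -0.0301  0.012 ]]
boss [[ 0.5017 -0.0837  0.194 ]]
```

Run:
```python
from fit import *
t=snapshot("scene"); cv2.imwrite("pics/scene2.png",t["image"][:,:,::-1])
s=snapshot("top"); c=cam(s)
for z in(.4,.5,.6,.7): print(z,onplane(c,[[205,210],[265,245],[230,195]],z).round(3).tolist())
for n in ("top",):
    r=silhouettes(s,"oil_can"); print([ (q["bbox"],q["confidence"]) for q in r])
```

```text
0.4 [[0.591, 0.278, 0.4], [0.514, 0.154, 0.4], [0.621, 0.226, 0.4]]
0.5 [[0.573, 0.255, 0.5], [0.504, 0.143, 0.5], [0.6, 0.208, 0.5]]
0.6 [[0.554, 0.232, 0.6], [0.493, 0.132, 0.6], [0.579, 0.19, 0.6]]
0.7 [[0.536, 0.209, 0.7], [0.483, 0.122, 0.7], [0.558, 0.172, 0.7]]
[]
```

View pics/scene2.png

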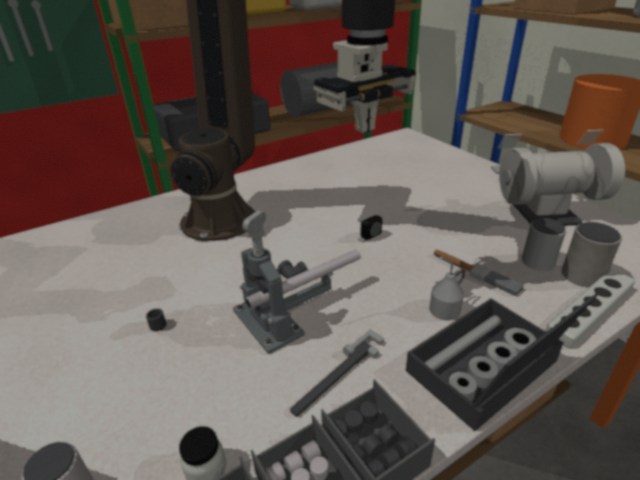

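```bash
python3 -m pendant '[[[-1,0,2.8,0,0,0,0],[-1,0,2.8,0,0,0,0],[0,4,0,0,0,0,0],[0,4,0,0,0,0,0],[0,4,0,0,0,0,0],[0,4,0,0,0,0,0],[0,4,0,0,0,0,0],[0,4,0,0,0,0,0],[0,4,0,0,0,0,0],[0,4,0,0,0,0,0],[0,1.2,0,0,0,0,0],[0,0,0,0,0,0,0]]]'
python3 - <<'E'
from fit import *
o=ctrl.get_obs(); s=snapshot("wrist"); print(o["tool_pos"],o["orientation"],o["joint_pos"],o["force"])
cv2.imwrite("pics/wrist3.png",s["image"][:,:,::-1])
t=snapshot("scene"); cv2.imwrite("pics/scene3.png",t["image"][:,:,::-1])
E
```

```text
clock: 5.33
tool_pos: [0.4868, 0.2277, 0.0658]
orientation: [-90.3, 0.3, 2.7]
force: [-0.9, 0.1, 0.5]
opening: 0.0004
[0.48681136 0.22773265 0.06582716] [-90.25738947   0.31713105   2.65987355] [ 4.59560251e+01  1.72712981e+01 -2.79915120e+01 -4.25218261e-02
 -4.51445210e+01 -1.33265341e+02] [-0.86144843  0.05243095  0.5366467 ]
```

View pics/wrist3.png

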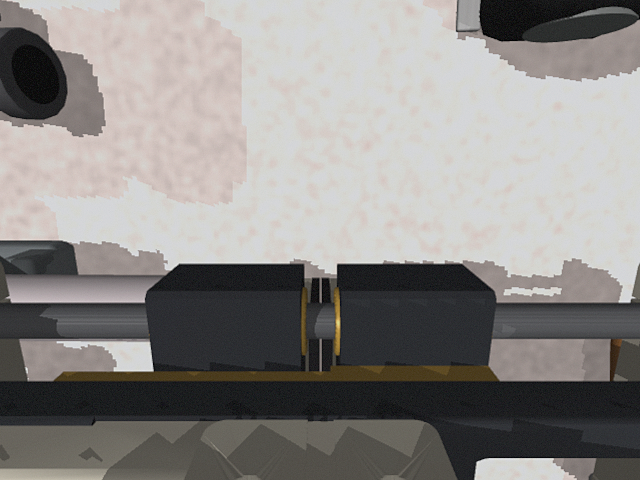

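View pics/scene3.png

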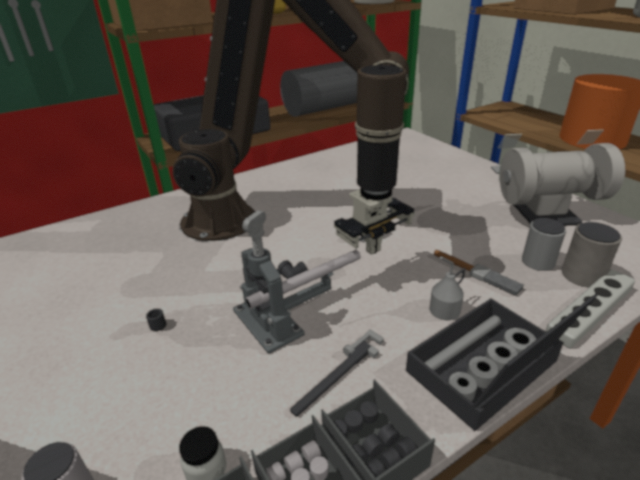

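```bash
python3 -m pendant '[[[0,0,-1,0,0,0,0],[0,0,-1,0,0,0,0],[0,0,-1,0,0,0,0],[0,0,-1,0,0,0,0],[0,0,-1,0,0,0,0],[0,0,-1,0,0,0,0],[0,0,-1,0,0,0,0],[0,0,-1,0,0,0,0]]]'
python3 - <<'E'
from fit import *
o=ctrl.get_obs(); print(o["tool_pos"],o["orientation"],o["force"],o["moment"])
t=snapshot("scene"); cv2.imwrite("pics/scene4.png",cv2.resize(t["image"][200:360,200:420],None,fx=3,fy=3)[:,:,::-1])
E
```

```text
clock: 6.1
tool_pos: [0.4935, 0.1504, 0.0708]
orientation: [-89.8, -0.2, 2.7]
force: [-1.9, 6.2, 3.7]
opening: 0.0007
[0.49349799 0.15039131 0.07080249] [-89.84476405  -0.17138774   2.66316208] [-1.88216347  6.19388683  3.68242132] [ 2.3026765   0.70955504 -0.03165463]
```

View pics/scene4.png

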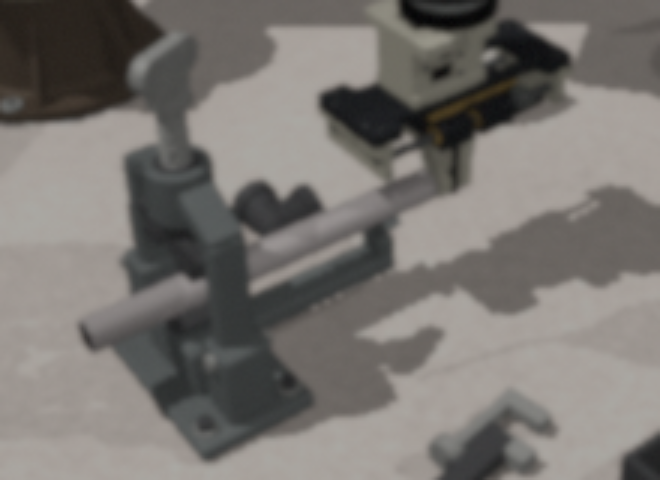

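```bash
cat > pf.py <<'E'
from fit import *
def run():
    s=snapshot("scene"); c=cam(s); r=silhouettes(s,"pipe"); 
    if not r: print("none"); return
    m=r[0]["mask"]; print(r[0]["bbox"],r[0]["confidence"])
    bl=cv2.GaussianBlur(m.astype(np.float32),(0,0),1.0)
    w=np.ones((480,640)); w[:,262:]=0
    a=.0403; vx,vy=.5,-.082
    def f(p): # p: y in vice frame, lateral dx
        P=place(pipe()+[p[1],p[0],0],vx,vy,a); return ((softmask(c,[P])-bl)**2*w).sum()
    b=min((minimize(f,[y0,0],method="Nelder-Mead",options=dict(initial_simplex=[[y0,0],[y0+.01,0],[y0,.004]])) for y0 in(.03,.05,.07,.09)),key=lambda r:r.fun)
    print("pipe y in vice",b.x,b.fun)
run()
E
python3 pf.py
python3 - <<'E'
from fit import *
s=snapshot("scene");c=cam(s)
print(onplane(c,[[231,311.7]],.08))
# reference: initial pipe front at tail(.488,.177)-.3
m=np.load("m_scene_pipe.npy");bl=cv2.GaussianBlur(m.astype(np.float32),(0,0),1.0)
w=np.ones((480,640)); w[:,262:]=0
f=lambda p:((softmask(c,[place(pipe()+[p[1],p[0],0],.5,-.082,.0403)])-bl)**2*w).sum()
b=minimize(f,[.11,0],method="Nelder-Mead",options=dict(initial_simplex=[[.11,0],[.12,0],[.11,.004]])); print("initial",b.x,b.fun)
E
```

```text
[227.5, 256.9, 118.0, 63.0] 0.7
pipe y in vice [ 0.06675993 -0.00104925] 2.279420482864735
[[ 0.50556612 -0.15991318  0.08      ]]
initial [ 0.11531435 -0.00112456] 2.6394693830690734
```

```bash
python3 -m pendant '[[[0,0,-0.7,0,0,0,0],[0,0,-0.6,0,0,0,0],[0,0,0,0,0,0,0],[0,0,0,0,0,0,0]]]'; python3 pf.py
```

```text
clock: 6.63
tool_pos: [0.493, 0.1366, 0.0695]
orientation: [-90.0, 0.0, 2.6]
force: [0.4, 0.7, 0.9]
opening: 0.0002
[217.6, 258.0, 120.8, 65.2] 0.94
pipe y in vice [ 0.05448486 -0.00083545] 1.813724956883119
```

```bash
python3 -m pendant '[[[0,0,1.5,0,0,0,0],[0,0,1.5,0,0,0,0],[0,-4,0,0,0,0,0],[0,-4,0,0,0,0,0],[0,-4,0,0,0,0,0],[0,-4,0,0,0,0,0],[0,-4,0,0,0,0,0],[0,-4,0,0,0,0,0],[0,-4,0,0,0,0,0],[0,-4,0,0,0,0,0],[0,-1,0,0,0,0,0],[0,0,-2,0,0,0,1]]]'
python3 -m pendant '[[[0,0,-4,0,0,0,1],[0,0,-4,0,0,0,1],[0,0,-4,0,0,0,1],[0,0,-4,0,0,0,1],[0,0,-3.5,0,0,0,1],[0,0,-2.8,0,0,0,1],[0,0,0,0,0,0,1]]]'
python3 - <<'E'
from fit import *
o=ctrl.get_obs(); s=snapshot("wrist"); print(o["tool_pos"],o["orientation"],o["joint_pos"],o["force"])
cv2.imwrite("pics/wrist5.png",s["image"][:,:,::-1])
E
```

```text
clock: 7.73
tool_pos: [0.4937, 0.1496, 0.403]
orientation: [-89.8, -0.3, 2.8]
force: [0.9, -0.9, -0.9]
opening: 0.0035
clock: 8.32
tool_pos: [0.5027, -0.079, 0.3992]
orientation: [-90.1, 0.1, 2.5]
force: [-0.4, 0.4, -0.9]
opening: 0.0485
[ 0.50266387 -0.07902464  0.39916637] [-9.00617278e+01  7.23794181e-02  2.49088676e+00] [ 1.32474741e+01  8.28714027e-01 -2.05063388e+00  4.71906872e-02
 -8.72032814e+01 -1.00758885e+02] [-0.3874456   0.35554341 -0.87777749]
```

View pics/wrist5.png

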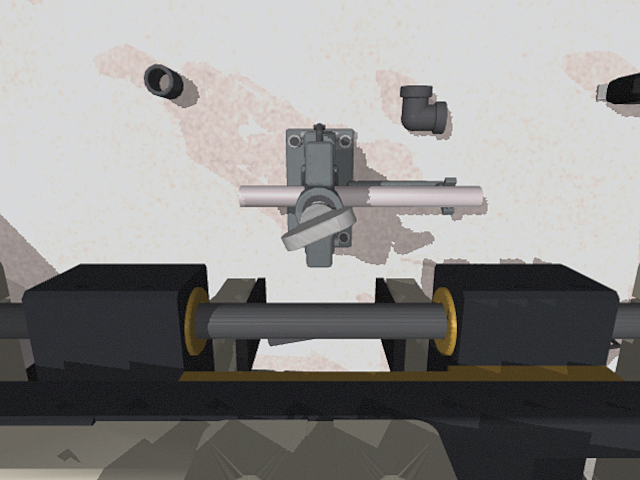

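```bash
cat > hf.py <<'E'
from fit import *
def headfit(zo,save=None,guess=None):
    s=snapshot("wrist"); o=ctrl.get_obs(); c=cam(s,o)
    if save: cv2.imwrite(save,s["image"][:,:,::-1])
    r=silhouettes(s,"screw_head"); r=[q for q in r if q["mask"].sum()<6000]
    if not r: print("no head"); return s,c,o
    print([(q["bbox"],round(q["confidence"],2)) for q in r])
    m=cv2.GaussianBlur(r[0]["mask"].astype(np.float32),(0,0),1.0)
    w=np.ones_like(m); 
    def f(p): return ((softmask(c,[place(head(zo),*p)])-m)**2).sum()
    best=None
    for a in np.radians(np.arange(0,180,30)):
        p0=np.array([.5,-.081,a]); q=minimize(f,p0,method="Nelder-Mead",options=dict(initial_simplex=p0+np.vstack([np.zeros(3),np.diag([.006,.006,.25])])))
        if best is None or q.fun<best.fun: best=q
    print("head x,y",best.x[:2].round(4),"yaw",np.degrees(best.x[2]).round(2),"res",round(best.fun,1),"obs yaw",o["orientation"])
    return s,c,o
E
python3 - <<'E'
from hf import *
s,c,o=headfit(.273)
print("pipe ends",onplane(c,[[240,196],[482.5,196]],.08).round(4))
print("base",onplane(c,[[286,129],[354,128]],.012).round(4), "rest",onplane(c,[[442,196],[455,196]],.08).round(4))
E
```

```text
[([279.6, 208.4, 74.5, 44.1], 0.95)]
head x,y [ 0.4986 -0.0807] yaw -62.83 res 71.9 obs yaw [-9.00046115e+01  5.81809873e-02  2.53544017e+00]
pipe ends [[ 0.503  -0.1784  0.08  ]
 [ 0.4896  0.1264  0.08  ]]
base [[ 0.4171 -0.1284  0.012 ]
 [ 0.4117 -0.0348  0.012 ]] rest [[0.4918 0.0755 0.08  ]
 [0.4911 0.0919 0.08  ]]
```

```bash
python3 -m pendant '[[[-0.4,0,-0.1,0,6.5,0,1],[0,0,0,0,6.5,0,1],[0,0,0,0,6.5,0,1],[0,0,0,0,6.5,0,1],[0,0,0,0,6.5,0,1],[0,0,0,0,6.5,0,1],[0,0,0,0,6.5,0,1],[0,0,0,0,6.5,0,1],[0,0,0,0,6.5,0,1],[0,0,0,0,6.5,0,1],[0,0,0,0,0,0,1],[0,0,0,0,0,0,1]]]'
python3 - <<'E'
from hf import *
s,c,o=headfit(.273,"pics/wrist6.png")
print(o["tool_pos"],o["joint_pos"],o["opening"],o["force"])
E
```

```text
clock: 9.47
tool_pos: [0.4991, -0.0757, 0.3994]
orientation: [-90.0, 0.0, -62.0]
force: [0.4, -0.3, 0.3]
opening: 0.0878
[([307.1, 202.0, 18.8, 75.6], 0.68)]
head x,y [ 0.4987 -0.0816] yaw 116.44 res 16.5 obs yaw [-9.00089825e+01  4.83958008e-03 -6.20262286e+01]
[ 0.49902312 -0.07598002  0.39948891] [ 1.36727148e+01  3.76294079e-01 -2.44871294e+00 -2.47376652e-03
 -8.71848926e+01 -1.65698821e+02] 0.08804296873191464 [0.08098109 0.01112174 0.18613123]
```

View pics/wrist6.png

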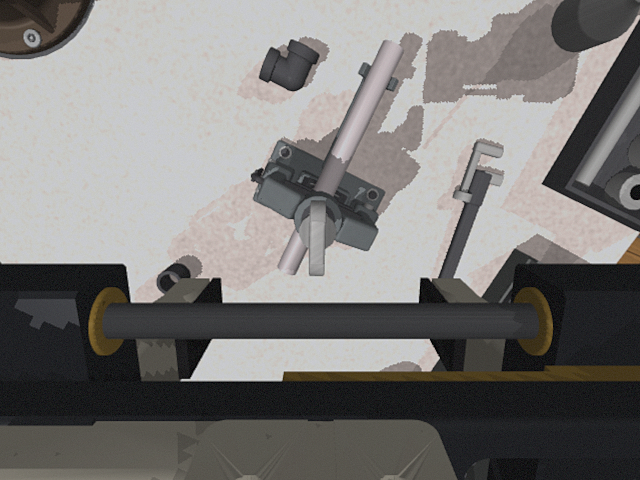

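```bash
python3 -m pendant '[[[0.4,0,-0.3,0,1,0,1],[0,3.5,0,0,0,0,1],[0,3.5,0,0,0,0,1],[0,2.5,0,0,0,0,1],[0,0,0,0,0,0,1]]]'
python3 - <<'E'
from hf import *
o=ctrl.get_obs();print(o["tool_pos"],o["orientation"],o["joint_pos"],o["opening"],o["force"])
s=snapshot("wrist");cv2.imwrite("pics/wrist7.png",s["image"][:,:,::-1])
E
```

```text
clock: 9.98
tool_pos: [0.4954, -0.0819, 0.2994]
orientation: [-90.4, 0.2, -63.3]
force: [-0.7, -0.8, -0.6]
opening: 0.0875
[ 0.49536639 -0.08191168  0.29941675] [-90.42019924   0.2195477  -63.33383999] [ 1.29756771e+01  1.93086200e+00 -1.33565513e+01 -1.17774974e-01
 -7.51728398e+01 -1.66278116e+02] 0.08751147973820197 [-0.7228057  -0.79509181 -0.55635002]
```

View pics/wrist7.png

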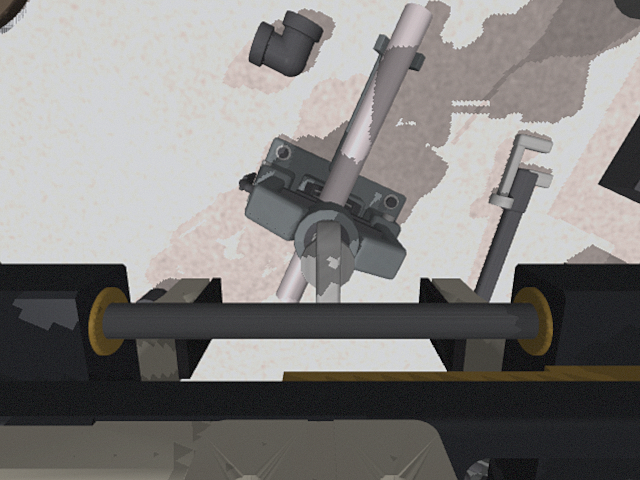

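```bash
python3 -m pendant '[[[0,0,0,0,0,0,1],[0,0,0,0,0,0,1]]]'
```

```text
clock: 10.2
tool_pos: [0.4993, -0.082, 0.3068]
orientation: [-89.8, -0.1, -63.3]
force: [0.2, 0.3, 0.8]
opening: 0.0876
```

```bash
python3 -m pendant '[[[0,1.2,0,0,0,0,1],[0,1.2,0,0,0,0,1],[0,1.2,0,0,0,0,1],[0,1.2,0,0,0,0,1],[0,0,0,0,0,0,1],[0,0,0,0,0,0,1],[0,0,0,0,0,0,1]]]'
python3 - <<'E'
from hf import *
o=ctrl.get_obs();print(o["tool_pos"],o["orientation"],o["joint_pos"],o["opening"],o["force"])
s=snapshot("wrist");cv2.imwrite("pics/wrist8.png",s["image"][:,:,::-1])
s=snapshot("scene");cv2.imwrite("pics/scene8.png",cv2.resize(s["image"][120:340,150:350],None,fx=2.7,fy=2.7)[:,:,::-1])
E
```

```text
clock: 10.78
tool_pos: [0.4991, -0.0818, 0.2583]
orientation: [-89.9, -0.1, -63.3]
force: [-0.2, -0.3, 0.1]
opening: 0.0876
[ 0.49906528 -0.08183169  0.25825862] [-8.98829255e+01 -6.07077587e-02 -6.33225297e+01] [ 1.30008460e+01  3.15302426e+00 -1.74709769e+01  3.34769392e-02
 -6.92478934e+01 -1.66335140e+02] 0.08764685801952739 [-0.21189405 -0.31733018  0.06564406]
```

View pics/wrist8.png

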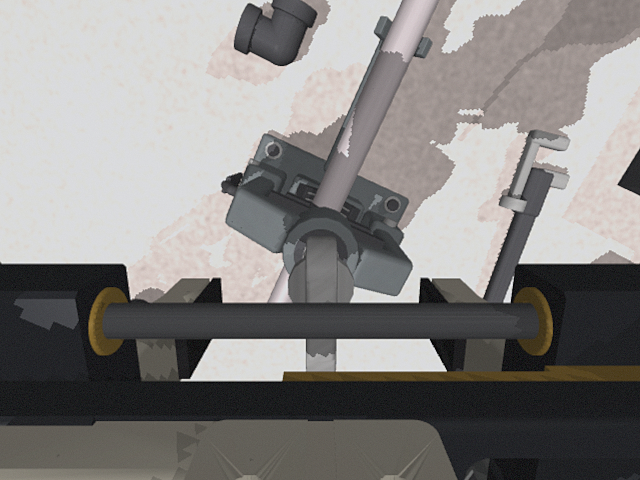

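View pics/scene8.png

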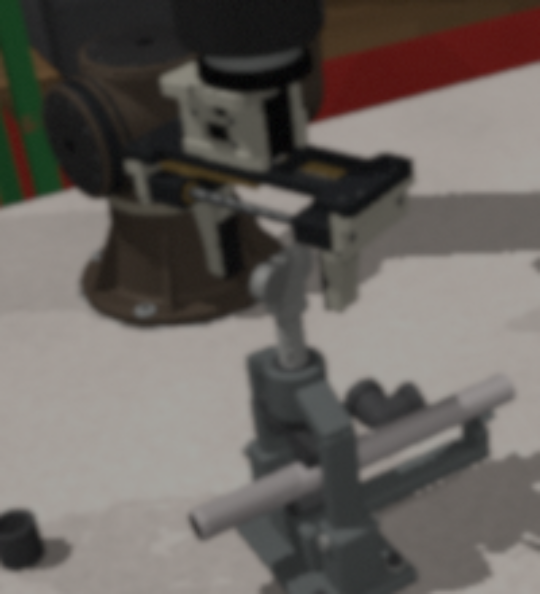

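```bash
python3 -m pendant '[[[0,0,0,0,0,0,0],[0,0,0,0,0,0,0],[0,0,0,0,0,0,0],[0,0,0,0,0,0,0],[0,0,0,0,0,0,0],[0,0,0,0,0,0,0],[0,0,0,0,0,0,0],[0,0,0,0,0,0,0],[0,0,0,0,0,0,0],[0,0,0,0,0,0,0]]]'; python3 -c "
from h import *
o=ctrl.get_obs();print(o['force'],o['moment'],o['tool_pos'],o['joint_pos'])"
```

```text
clock: 11.72
tool_pos: [0.4981, -0.0818, 0.2565]
orientation: [-90.0, 0.0, -63.3]
force: [0.8, 0.3, -0.7]
opening: 0.0267
[ 0.78924776  0.25042028 -0.71900172] [-0.16464418 -0.01868237 -0.02131862] [ 0.49814911 -0.08182115  0.2565423 ] [ 1.30008019e+01  3.21073753e+00 -1.76209411e+01 -1.65685113e-03
 -6.91704071e+01 -1.66339186e+02]
```

```bash
python3 -m pendant '[[[0,0,0,0,0,0,0],[0,0,0,0,0,0,0],[0,0,0,0,0,0,0],[0,0,0,0,0,0,0],[0,0,0,0,0,0,0]]]'; python3 -c "
from h import *
o=ctrl.get_obs();print(o['force'],o['moment'],o['tool_pos'],o['joint_pos'])"
```

```text
clock: 12.13
tool_pos: [0.499, -0.0814, 0.2567]
orientation: [-89.9, -0.0, -63.3]
force: [5.4, 2.5, -3.4]
opening: 0.0118
[ 5.40147571  2.538126   -3.42649847] [ 0.72620608 -1.62101393  0.01212388] [ 0.49899653 -0.08139276  0.25667215] [ 1.30200051e+01  3.22747633e+00 -1.75810985e+01 -1.30071637e-02
 -6.90981189e+01 -1.66338290e+02]
```

```bash
python3 -m pendant '[[[0,0,0.1,0,0,0,0],[0,0,0,0,0,0,0],[0,0,0,0,0,0,0]]]'; python3 -c "
from h import *
o=ctrl.get_obs();print(o['force'],o['moment'],o['tool_pos'],o['joint_pos'])"
```

```text
clock: 12.38
tool_pos: [0.4991, -0.0813, 0.2566]
orientation: [-90.0, 0.0, -63.3]
force: [1.6, 1.7, -0.4]
opening: 0.012
[ 1.61320126  1.72530565 -0.40846544] [ 0.40824541 -0.70025466  0.00295289] [ 0.49907643 -0.08134044  0.25659097] [ 1.30327200e+01  3.29225202e+00 -1.75266326e+01 -1.51047879e-03
 -6.91811670e+01 -1.66370929e+02]
```

```bash
python3 -m pendant '[[[0,0,0,0,-3,0,0],[0,0,0,0,-6,0,0],[0,0,0,0,-6,0,0],[0,0,0,0,-6,0,0],[0,0,0,0,-6,0,0],[0,0,0,0,-6,0,0],[0,0,0,0,-6,0,0],[0,0,0,0,-3,0,0],[0,0,0,0,0,0,0],[0,0,0,0,0,0,0]]]'; python3 -c "
from h import *
o=ctrl.get_obs();print(o['force'],o['moment'],o['tool_pos'],o['joint_pos'])"
```

```text
clock: 13.22
tool_pos: [0.4993, -0.0811, 0.257]
orientation: [-90.0, -0.0, -21.4]
force: [1.1, 4.0, 3.2]
opening: 0.0116
[1.05179256 4.01012588 3.17875757] [ 1.36638696 -0.27634881  0.04773157] [ 0.49928874 -0.0811292   0.25699539] [ 1.30454256e+01  3.26660176e+00 -1.74972453e+01 -1.02845057e-02
 -6.91857072e+01 -1.24479389e+02]
```

```bash
python3 -m pendant '[[[-0.03,0,0.07,0,-3,0,0],[0,0,0,0,-6,0,0],[0,0,0,0,-6,0,0],[0,0,0,0,-6,0,0],[0,0,0,0,-6,0,0],[0,0,0,0,-6,0,0],[0,0,0,0,-6,0,0],[0,0,0,0,-3,0,0],[0,0,0,0,0,0,0],[0,0,0,0,0,0,0]]]'; python3 -c "
from h import *
o=ctrl.get_obs();print(o['force'],o['moment'],o['tool_pos'],o['joint_pos'])"
```

```text
clock: 14.05
tool_pos: [0.4993, -0.0807, 0.2575]
orientation: [-90.0, -0.1, 20.6]
force: [-0.2, 3.1, 7.0]
opening: 0.0122
[-0.22382648  3.09026552  6.98728803] [1.14453615 0.23853114 0.07922062] [ 0.49929514 -0.08072729  0.25752875] [ 1.31230064e+01  3.22434437e+00 -1.74887004e+01  2.92221129e-02
 -6.92231652e+01 -8.25681787e+01]
```

```bash
python3 -m pendant '[[[0.02,0,0.05,0,-3,0,0],[0,0,0,0,-6,0,0],[0,0,0,0,-6,0,0],[0,0,0,0,-6,0,0],[0,0,0,0,-3,0,0],[0,0,0,0,0,0,0],[0,0,0,0,0,0,0]]]'; python3 -c "
from h import *
o=ctrl.get_obs();print(o['force'],o['moment'],o['tool_pos'],o['joint_pos'])"
```

```text
clock: 14.63
tool_pos: [0.4992, -0.0806, 0.2577]
orientation: [-90.1, -0.0, 44.6]
force: [-0.9, 1.3, 8.2]
opening: 0.0118
[-0.91776312  1.34275407  8.19103788] [0.67892598 0.44676918 0.04679474] [ 0.49916736 -0.08056353  0.25772716] [ 1.31734808e+01  3.20500360e+00 -1.74983337e+01  6.54670429e-02
 -6.92517207e+01 -5.86334420e+01]
```

```bash
python3 -m pendant '[[[0,0,0,0,-3,0,0],[0,0,0,0,-6,0,0],[0,0,0,0,-6,0,0],[0,0,0,0,-6,0,0],[0,0,0,0,-3,0,0],[0,0,0,0,0,0,0],[0,0,0,0,0,0,0]]]'; python3 -c "
from h import *
o=ctrl.get_obs();print(o['force'],o['moment'],o['tool_pos'],o['joint_pos'])"
```

```text
clock: 15.22
tool_pos: [0.499, -0.0805, 0.258]
orientation: [-90.1, 0.0, 68.6]
force: [-3.1, 2.6, 10.3]
opening: 0.0118
[-3.12915757  2.61758486 10.25725338] [1.04204204 1.14804415 0.1613923 ] [ 0.49898583 -0.08047828  0.25796877] [ 1.31812950e+01  3.18270442e+00 -1.74863596e+01  5.56219160e-02
 -6.92914402e+01 -3.46305654e+01]
```

```bash
python3 -m pendant '[[[0.02,0,0.07,0,-3,0,0],[0,0,0,0,-6,0,0],[0,0,0,0,-6,0,0],[0,0,0,0,-6,0,0],[0,0,0,0,-3,0,0],[0,0,0,0,0,0,0],[0,0,0,0,0,0,0]]]'; python3 -c "
from h import *
o=ctrl.get_obs();print(o['force'],o['moment'],o['tool_pos'],o['joint_pos'])"
```

```text
clock: 15.8
tool_pos: [0.4988, -0.0804, 0.2582]
orientation: [-90.1, 0.1, 92.6]
force: [-1.9, 1.2, 11.0]
opening: 0.0119
[-1.87415677  1.21265083 10.97543609] [0.21775198 0.79850224 0.07001453] [ 0.4987673  -0.08042381  0.2582464 ] [ 13.23254275   3.1181957  -17.54033845   0.10671871 -69.26961612
 -10.69933796]
```

```bash
python3 -m pendant '[[[0,0,0,0,-3,0,0],[0,0,0,0,-6,0,0],[0,0,0,0,-6,0,0],[0,0,0,0,-6,0,0],[0,0,0,0,-3,0,0],[0,0,0,0,0,0,0],[0,0,0,0,0,0,0]]]'; python3 -c "
from h import *
o=ctrl.get_obs();print(o['force'],o['moment'],o['tool_pos'],o['joint_pos'])"
```

```text
clock: 16.38
tool_pos: [0.4985, -0.0804, 0.2558]
orientation: [-89.9, 0.0, 116.5]
force: [5.3, -3.8, -6.8]
opening: 0.0112
[ 5.33820496 -3.75695648 -6.80646732] [-1.07233077 -1.87271561  0.0218784 ] [ 0.49845312 -0.08037188  0.25577972] [ 1.32102730e+01  3.25942293e+00 -1.76938210e+01  5.74955782e-02
 -6.90954614e+01  1.32959024e+01]
```

```bash
python3 -m pendant '[[[0,0.15,0,0,0,0,0],[0,0.15,0,0,0,0,0],[0,0,0,0,0,0,0],[0,0,0,0,0,0,0],[0,0,0,0,0,0,0]]]'; python3 -c "
from h import *
o=ctrl.get_obs();print(o['force'],o['moment'],o['tool_pos'],o['joint_pos'])"
```

```text
clock: 16.8
tool_pos: [0.4985, -0.0803, 0.254]
orientation: [-90.0, 0.1, 116.6]
force: [2.2, -4.8, 2.3]
opening: 0.0121
[ 2.15320591 -4.78043805  2.2758101 ] [-1.65871026 -0.66577708 -0.07926398] [ 0.49854003 -0.08032014  0.253951  ] [ 13.22276464   3.29682883 -17.90044586   0.06920823 -68.79725209
  13.3524389 ]
```

```bash
python3 -m pendant '[[[0,0.1,0,0,0,0,0],[0,0.05,0,0,0,0,0],[0,0,0,0,0,0,0],[0,0,0,0,0,0,0],[0,0,0,0,0,0,0]]]'; python3 -c "
from h import *
o=ctrl.get_obs();print(o['force'],o['moment'],o['tool_pos'],o['joint_pos'])"
```

```text
clock: 17.22
tool_pos: [0.4986, -0.0804, 0.2536]
orientation: [-90.0, 0.1, 116.6]
force: [-1.2, -3.9, 11.1]
opening: 0.0117
[-1.15557363 -3.87124178 11.141683  ] [-1.20524098  0.71734257 -0.03030522] [ 0.49861224 -0.08035314  0.25360017] [ 13.23634495   3.28038235 -17.97551226   0.09520002 -68.68870206
  13.37251948]
```

```bash
python3 -m pendant '[[[-0.05,0,0.03,0,3,0,0],[0,0,0,0,6,0,0],[0,0,0,0,6,0,0],[0,0,0,0,6,0,0],[0,0,0,0,6,0,0],[0,0,0,0,6,0,0],[0,0,0,0,6,0,0],[0,0.05,0,0,6,0,0],[0,0,0,0,6,0,0],[0,0,0,0,6,0,0],[0,0,0,0,3,0,0],[0,0,0,0,0,0,0]]]'; python3 -c "
from h import *
o=ctrl.get_obs();print(o['force'],o['moment'],o['tool_pos'],o['joint_pos'])"
```

```text
clock: 18.22
tool_pos: [0.4991, -0.0805, 0.253]
orientation: [-90.1, -0.0, 56.5]
force: [1.2, -1.4, 9.4]
opening: 0.0118
[ 1.24285309 -1.43742312  9.38076423] [-0.73391232 -0.23680137 -0.1183149 ] [ 0.49914384 -0.08045743  0.25296543] [ 13.18918201   3.32450115 -18.00122907   0.06895069 -68.55424555
 -46.76427834]
```

```bash
python3 -m pendant '[[[0,0,0,0,3,0,0],[0,0,0,0,6,0,0],[0,0,0,0,6,0,0],[0,0,0,0,6,0,0],[0,0,0,0,6,0,0],[0,0,0,0,6,0,0],[0,0,0,0,6,0,0],[0,0.05,0,0,6,0,0],[0,0,0,0,6,0,0],[0,0,0,0,6,0,0],[0,0,0,0,3,0,0],[0,0,0,0,0,0,0]]]'
python3 -m pendant '[[[0,0,0,0,3,0,0],[0,0,0,0,6,0,0],[0,0,0,0,6,0,0],[0,0,0,0,6,0,0],[0,0,0,0,6,0,0],[0,0,0,0,6,0,0],[0,0,0,0,6,0,0],[0,0.05,0,0,6,0,0],[0,0,0,0,6,0,0],[0,0,0,0,6,0,0],[0,0,0,0,3,0,0],[0,0,0,0,0,0,0]]]'; python3 -c "
from h import *
o=ctrl.get_obs();print(o['force'],o['moment'],o['tool_pos'],o['joint_pos'])"
```

```text
clock: 19.22
tool_pos: [0.4993, -0.0808, 0.2522]
orientation: [-90.1, -0.1, -3.6]
force: [3.9, -4.2, 5.8]
opening: 0.0117
clock: 20.22
tool_pos: [0.499, -0.0812, 0.2514]
orientation: [-90.0, -0.1, -63.6]
force: [2.5, -6.6, 3.5]
opening: 0.0119
[ 2.48742288 -6.5887687   3.47130883] [-2.36109158 -1.02635257 -0.05359162] [ 0.49898292 -0.08116697  0.25140865] [ 1.31480278e+01  3.40187311e+00 -1.81456752e+01  1.20977684e-01
 -6.83930799e+01 -1.66760348e+02]
```

```bash
python3 -m pendant '[[[0.12,0,0,0,0,0,0],[0,0,0,0,0,0,0.6],[0,0,0,0,0,0,0.6],[0,0,0,0,0,0,0.6],[0,0,0,0,0,0,0.6],[0,0,0,0,0,0,0.6],[0,0,0,0,0,0,0.6],[0,0,0,0,0,0,0.6]]]'; python3 -c "
from h import *
o=ctrl.get_obs();print(o['force'],o['moment'],o['tool_pos'],o['joint_pos'])"
```

```text
clock: 20.88
tool_pos: [0.4989, -0.0812, 0.2504]
orientation: [-90.0, 0.0, -63.3]
force: [0.3, -0.0, -0.8]
opening: 0.0508
[ 0.25284531 -0.03404469 -0.78949738] [-0.12954054  0.01364471 -0.02279027] [ 0.49885567 -0.08123618  0.25042875] [ 1.30473741e+01  3.50305643e+00 -1.81132716e+01 -6.69305281e-03
 -6.84001672e+01 -1.66385214e+02]
```

```bash
python3 -m pendant '[[[0,-3,0,0,0,0,0.6],[0,-3,0,0,0,0,0.6],[0,-1,0,0,0,0,0.6],[0,0,0,0,-7,0,0.6],[0,0,0,0,-7,0,0.6],[0,0,0,0,-7,0,0.6],[0,0,0,0,-7,0,0.6],[0,0,0,0,-7,0,0.6],[0,0,0,0,-7,0,0.6],[0,0,0,0,-7,0,0.6],[0,0,0,0,-7,0,0.6],[0,0,0,0,-7,0,0.6]]]'
python3 -m pendant '[[[0,0,0,0,-7,0,0.6],[0,0,0,0,-7,0,0.6],[0,0,0,0,-7,0,0.6],[0,0,0,0,-7,0,0.6],[0,0,0,0,-7,0,0.6],[0,0,0,0,-7,0,0.6],[0,0,0,0,-7,0,0.6],[0,0,0,0,-7,0,0.6],[0,0,0,0,-7,0,0.6],[0,0,0,0,-7,0,0.6],[0,0,0,0,-7,0,0.6],[0,0,0,0,-7,0,0.6]]]'
python3 -m pendant '[[[0,0,0,0,-7,0,0.6],[0,0,0,0,-7,0,0.6],[0,0,0,0,-7,0,0.6],[0,0,0,0,-7,0,0.6],[0,0,0,0,-5,0,0.6],[0,0,0,0,0,0,0.6],[0,0,0,0,0,0,0.6]]]'
python3 - <<'E'
from hf import *
s,c,o=headfit(.2685,"pics/wrist9.png")
print(o["tool_pos"],o["joint_pos"],o["force"])
E
```

```text
clock: 21.88
tool_pos: [0.4989, -0.0812, 0.3204]
orientation: [-90.0, 0.0, 0.0]
force: [-0.1, -0.4, -0.6]
opening: 0.0527
clock: 22.88
tool_pos: [0.4989, -0.0813, 0.3204]
orientation: [-90.0, -0.0, 84.0]
force: [-0.2, -0.2, -0.1]
opening: 0.0529
clock: 23.47
tool_pos: [0.4989, -0.0813, 0.3205]
orientation: [-90.0, -0.0, 116.5]
force: [0.1, 1.1, -0.6]
opening: 0.0525
[([309.3, 212.2, 23.4, 88.8], 0.75)]
head x,y [ 0.4991 -0.0837] yaw 116.99 res 237.4 obs yaw [-8.99951858e+01 -6.41377894e-03  1.16468625e+02]
[ 0.49890928 -0.08127004  0.32047943] [ 1.30427418e+01  1.46938338e+00 -1.11981747e+01 -5.24832945e-03
 -7.73386138e+01  1.34270337e+01] [-0.32787649 -0.20370973  0.32403084]
```

View pics/wrist9.png

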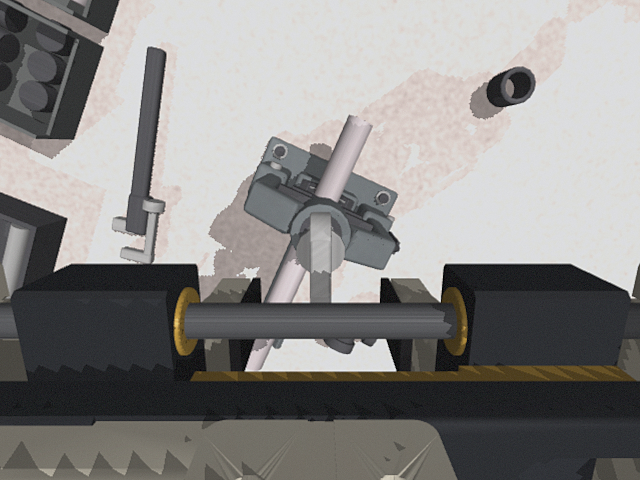

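```bash
python3 -m pendant '[[[0,2.5,0,0,0,0,0.6],[0,2.4,0,0,0,0,0.6],[0,1,0,0,0,0,0.6],[0,1,0,0,0,0,0.6],[0,0,0,0,0,0,0.6],[0,0,0,0,0,0,0],[0,0,0,0,0,0,0],[0,0,0,0,0,0,0],[0,0,0,0,0,0,0],[0,0,0,0,0,0,0],[0,0,0,0,0,0,0],[0,0,0,0,0,0,0]]]'
python3 -m pendant '[[[0,0,0,0,0,0,0],[0,0,0,0,0,0,0],[0,0,0,0,0,0,0],[0,0,0,0,0,0,0],[0,0,0,0,0,0,0],[0,0,0,0,0,0,0]]]'; python3 -c "
from h import *
o=ctrl.get_obs();print(o['force'],o['moment'],o['tool_pos'],o['joint_pos'])"
```

```text
clock: 24.57
tool_pos: [0.499, -0.0813, 0.2518]
orientation: [-90.0, 0.0, 116.7]
force: [-2.2, -0.4, 2.5]
opening: 0.0113
clock: 25.07
tool_pos: [0.499, -0.0813, 0.2517]
orientation: [-90.0, 0.0, 116.7]
force: [-0.9, -0.1, 2.8]
opening: 0.0119
[-0.88188316 -0.11661864  2.7562829 ] [ 0.11275089  0.40727721 -0.06273175] [ 0.49901131 -0.08130462  0.25169889] [ 1.30431489e+01  3.45457409e+00 -1.80016364e+01  4.27483531e-03
 -6.85346158e+01  1.36171262e+01]
```

```bash
python3 -m pendant '[[[0,0.03,0,0,3,0,0],[0,0,0,0,6,0,0],[0,0,0,0,6,0,0],[0,0.03,0,0,6,0,0],[0,0,0,0,6,0,0],[0,0,0,0,6,0,0],[0,0.03,0,0,6,0,0],[0,0,0,0,6,0,0],[0,0,0,0,6,0,0],[0,0,0,0,6,0,0],[0,0,0,0,3,0,0],[0,0,0,0,0,0,0]]]'
python3 -m pendant '[[[0,0.03,0,0,3,0,0],[0,0,0,0,6,0,0],[0,0,0,0,6,0,0],[0,0.03,0,0,6,0,0],[0,0,0,0,6,0,0],[0,0,0,0,6,0,0],[0,0.03,0,0,6,0,0],[0,0,0,0,6,0,0],[0,0,0,0,6,0,0],[0,0,0,0,6,0,0],[0,0,0,0,3,0,0],[0,0,0,0,0,0,0]]]'; python3 -c "
from h import *
o=ctrl.get_obs();print(o['force'],o['moment'],o['tool_pos'],o['joint_pos'])"
```

```text
clock: 26.07
tool_pos: [0.4986, -0.0812, 0.2509]
orientation: [-90.0, 0.0, 56.5]
force: [-4.5, 1.1, 5.7]
opening: 0.0117
clock: 27.07
tool_pos: [0.4985, -0.0809, 0.25]
orientation: [-90.0, 0.0, -3.4]
force: [-5.3, 4.4, 6.0]
opening: 0.0118
[-5.31932658  4.41605203  6.0482488 ] [ 1.37543403  1.68524527 -0.03255584] [ 0.49851126 -0.08090901  0.25000712] [ 1.30677854e+01  3.49161646e+00 -1.81662514e+01 -4.41843465e-02
 -6.83646493e+01 -1.06452645e+02]
```

```bash
python3 -m pendant '[[[-0.1,0.03,0.07,0,3,0,0],[0,0,0,0,6,0,0],[0,0,0,0,6,0,0],[0,0.03,0,0,6,0,0],[0,0,0,0,6,0,0],[0,0,0,0,6,0,0],[0,0,0,0,6,0,0],[0,0,0,0,6,0,0],[0,0,0,0,6,0,0],[0,0,0,0,6,0,0],[0,0,0,0,3,0,0],[0,0,0,0,0,0,0]]]'
python3 -m pendant '[[[0,0,0,0,0,0,0],[0,0,0,0,0,0,0],[0,0,0,0,0,0,0],[0,0,0,0,0,0,0]]]'
python3 - <<'E'
from hf import *
o=ctrl.get_obs();print(o['force'],o['moment'],o['tool_pos'],o['joint_pos'],o["qvel"])
s=snapshot("scene");cv2.imwrite("pics/scene10.png",s["image"][:,:,::-1])
cv2.imwrite("pics/wrist10.png",snapshot("wrist")["image"][:,:,::-1])
E
python3 pf.py
```

```text
clock: 28.07
tool_pos: [0.4987, -0.0805, 0.2493]
orientation: [-89.9, -0.0, -63.4]
force: [2.8, 0.3, 0.5]
opening: 0.0119
clock: 28.4
tool_pos: [0.4986, -0.0805, 0.2493]
orientation: [-89.9, -0.0, -63.3]
force: [3.4, -0.1, -0.9]
opening: 0.0119
[ 3.38018291 -0.12945011 -0.85847381] [-0.13777337 -1.60334232  0.01124142] [ 0.49859682 -0.08046493  0.24929227] [ 1.31618316e+01  3.45296289e+00 -1.83271674e+01  1.35204456e-02
 -6.81561083e+01 -1.66426114e+02] [ 0.05021574  0.03102123 -0.03658527  0.01881286 -0.1464021  -0.43530146]
[220.0, 258.2, 119.7, 64.3] 0.74
pipe y in vice [ 0.05640544 -0.00134847] 7.675905751818412
```

View pics/scene10.png

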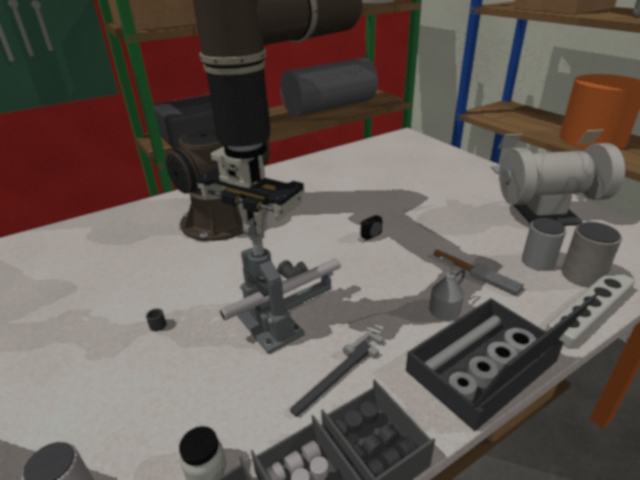

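View pics/wrist10.png

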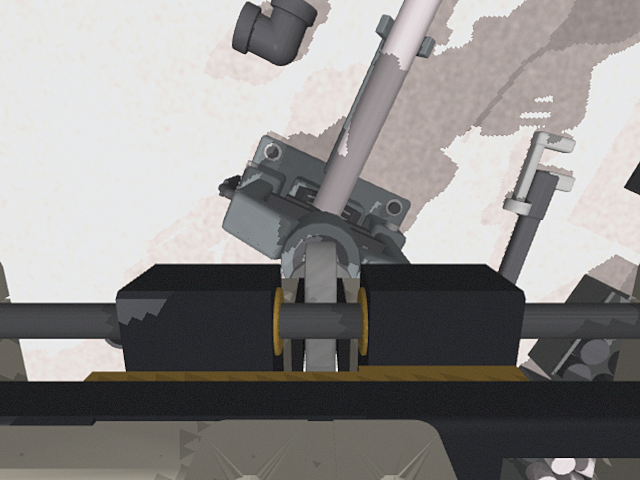

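```bash
python3 -m pendant '[[[0,0,0,0,0,0,0],[0,0,0,0,0,0,0],[0,0,0,0,0,0,0]]]'; python3 -c "
from plant import ctrl
print(ctrl.get_obs()['qvel']); ctrl.close_job()"
```

```text
clock: 28.85
tool_pos: [0.4986, -0.0805, 0.2493]
orientation: [-89.9, -0.0, -63.3]
force: [5.2, 0.0, -0.2]
opening: 0.0117
[ 0.04289964 -0.06286717 -0.04070661  0.1123147  -0.04653411  0.05666321]
the job is handed in; nothing more can be done
```

The pipe is pushed through and the clamp screw is started about one turn past its drop. I handed the job in at 28.85 s with the fingers still gripping the head.

- **Pipe:** I pushed it with the shut fingers. The checks disagree on how far it stands out past the lower jaw. The scene camera, corrected for its roughly 5 mm offset, gives about 77 mm, while the wrist view gives about 72 to 75 mm. That is slightly short of the 80 mm asked for but inside the 55 to 105 mm allowed.
- **Drop:** I turned the screw backward from its start. The drop came between 156° and 180° of backward turn: the vertical force went from +11 N to −7 N and the gripper sank. I followed it down about 4.6 mm in all until it sat firm (+11 N).
- **Forward turn:** I turned it forward 180°, regripped, and turned it another 180°. The head sank about 4.6 mm more, which fits one turn less the few degrees turned past the drop. That puts the screw roughly 9.6 to 10 mm below the crest.
- **Last readings:** The gripper holds the 12 mm head (opening 11.7 mm), the arm is still, and about 5 N of sideways force is left at the wrist. In the last pictures the bystanders look undisturbed; I judged that by eye and did not measure it.

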